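# Raise the rock-core press's sliding guard to its loading mark

## Robot

A 6-joint arm with a two-finger parallel gripper is mounted at the origin on the work surface. World frame = base frame: x ahead of the robot, y to its left, z up, the work surface at z = 0. Lengths are in m, angles in rad, forces in N, time in s.
With the tool pointing down it reaches from about 0.3 to 0.875 m from the base axis. Payload 4.2 kg.
Tool frame: the origin (TCP) lies midway between the tips of the shut fingers; the grasp point (between the pads) lies 19 mm behind it; x points along the fingers, y is the direction in which the jaws open and shut, and the axes are right-handed (so a half turn about x gives the same grasp; the last joint's range is limited). The gripper opens to 85 mm and grips with 20 to 120 N. Pads are 22 mm wide; open, the fingers measure 114 mm over their backs; the gripper's body (76 mm by 85 mm) begins 54 mm behind the grasp point. The pads swing forward as they close: fully open they stand 13 mm farther back than shut.
Start: joints at [-1.126, 0.32, 1.565, -0, 1.257, -0.02], TCP at [0.258, -0.514, 0.231] pointing down, gripper open.
Joint ranges: [-3.11, 3.11], [-0.84, 2.01], [0.21, 2.61], [-1.34, 4.49], [0.05, 2.63], [-2.56, 2.56]. Speed limits (rad/s): [2.57, 2.57, 3.14, 3.14, 3.14, 3.14].

## Interface

Orientations are given as a unit quaternion [x, y, z, w].
In Python, from station import env gives the robot as it stands. The module is installed in compiled form; this text tells all that it offers. Calls block until the motion is done:
- env.move_to(position, orientation): joint-space move of the TCP to a pose.
- env.move_l(position, rotation=None, v=0.15, threshold=None): straight line of the TCP; rotation=None keeps the orientation; v is the mean speed in m/s. With threshold (N) it stops when the force on the tool has changed by that much, and returns True; else False.
- env.set_joints(angles): joint-space move.
- env.command_gripper(opening): finger opening in m; the grip force is fixed at half the most; returns when the fingers have stopped.
- env.wait(seconds).
- env.ik(position, orientation): joint angles nearest the present ones, or None.
- env.get_obs(): the state.
- env.read_camera(name): name is "scene" or "side" or "wrist"; returns the picture (420x560x3 uint8, red, green, blue); there is no depth.
- env.calibration(name): a dict with "intrinsics" (3x3 intrinsics, pixels), "R" (3x3) and "t" (3): a world point X has camera coordinates R X + t. Camera axes: x right, y down, z forward; pixel columns grow to the right and rows downward; lengths in m; the calibration is good to about 2 mm. A picture is of the moment at which its call begins: read the wrist's pose just before it. calibration takes no time and is no camera call; for the wrist camera it gives the pose at the moment of the call.
A pose or a line that the arm cannot do raises env.PlanningError and nothing moves.
- env.job_done(): hands the job in, once; it reports no verdict.
The state is a dict: "time": time; "q": joint angles; "qvel": joint speeds; "joint_efforts": joint torques, N m; "eef_pos": TCP position; "eef_rot": TCP orientation; "wrist_force": force on the tool from outside, world axes, zero at the start; "ft_torque": the same for the moment, N m; "width": finger opening in m.
Only numpy, scipy, OpenCV 4.12 (cv2) and the standard library are available. Lean on these libraries where they do the work, as an engineer would, in place of code of your own. Each camera call takes 0.05 s, during which the arm holds its last target.

## Task

Make the core press ready for loading: from beneath the lip of its clear sliding guard, push the guard gently up with your fingertips until the yellow pointers on the lip are level with the green clip, never past the red clip, and leave it standing there. Do not pinch the lip, and leave the cores and the other things on the bench where they are.

Things in the scene. Friction and masses are not known exactly. Their poses are not given: they have to be found in the camera images.
- tester: Bench-top press for rock cores, fixed: beige base 460 mm wide (y), x from -40 to +320 mm, top at 70 mm; clear guard in front. Origin on the bench under the middle of the guard's track; x points into the machine, y along the guard, z up. Its operator side (-x) faces the robot, turned up to 0.25 rad. Uprights 30 mm wide, 40 deep, 600 tall at x = 0, y = +-185 mm; the guard slides between them.
- guard (a joint): Height of the guard above closed, m: 0 closed, 0.25 fully up. Clear pane in a grey frame, 334 mm wide, 234 tall, 0.9 kg, balanced by weights inside the uprights: starts 0.04 to 0.085 up, stays where it is left, takes about 2 to 4 N plus 12 N per m/s to slide. Its bottom rail is 22 mm thick (x +-11 mm of the tester), from 10 mm below to 20 mm above the height of the lip's axis.
- lip_edge (a point): Middle of the lip, on the axis of its edge bar, at the height of the yellow pointers; 100 mm above the bench when closed. The lip juts out level towards the operator at the guard's bottom: a round aluminium bar, 18 mm in diameter, 296 long, 55 mm before the guard's plane, joined to it by a 6 mm plate above the axis's level (free below). Yellow diamond at each end of the bar. Axes as the tester's.
- lip_top (a point): Upper face of the black strip that covers the top of the lip, 15 mm straight above lip_edge. Strip 54 mm (x) by 286 (y), 6 thick; it overhangs the bar's front by 2 mm. Pressing on this strip and on the bar or plate beneath at once counts as pinching the lip.
- green_clip: Green clip that marks the loading height, screwed on the front of one of the two uprights: plate 54 mm wide, 14 tall, 8 thick, with a white middle line and a black thumbscrew. Origin at the plate's middle, on the white line: this is the height the yellow pointers (the lip bar's axis) must reach. 210 to 295 mm above the bench. Fixed.
- red_clip: The same clip in red on the front of the other upright, 325 to 345 mm above the bench: limit height, which the lip's axis must not pass. Origin at the plate's middle. Fixed.
- granite_core: Loose grey rock core standing upright, 50 mm in diameter, 100 tall, origin under its middle. Leave alone.
- sandstone_core: Loose tan rock core standing upright, 50 mm in diameter, 100 tall, origin under its middle. Leave alone.
- platen_brush: Loose brush lying on the bench, origin at its underside, about 200 mm long along its x. Leave alone.
- grease_jar: Loose jar with blue cap, 56 mm in diameter, 60 tall, origin under its middle. Leave alone.
- caliper: Loose caliper lying flat, 190 mm long along its x, 12 mm high, origin under the middle of its beam. Leave alone.
- spacer_disc: Loose steel disc lying flat, 60 mm in diameter, 22 high, origin under its middle. Leave alone.

How it is judged:
On the way:
1. the guard, raised by more than 20 mm, is being pushed up by the fingers on its lip (distance of lip_edge from where it was at the start of the episode above 0.02 m and (contact force between the fingers and lip_bar above 0.5 N or contact force between the fingers and lip_plate above 0.5 N)), for 0.1 s.
At the end, for the whole second after the job is handed in: The lip's pointers (the axis of its edge bar) stand within 7 mm above or below the middle of the green clip (half the clip's height), the guard at rest (z of lip_edge in the frame of green_clip between -0.007 and 0.007 m and velocity of joint guard between -0.005 and 0.005 m/s); the robot touches nothing.
It fails at once if the lip was raised past the red clip (z of lip_edge in the frame of red_clip above 0 m).
It fails at once if the lip was pinched: fingers on its top and on its bar at once ((contact force between the fingers and lip_bar above 1.5 N or contact force between the fingers and lip_plate above 1.5 N) and contact force between the fingers and lip_strip above 1.5 N).
It fails at once if the guard was thrown up or down (faster than 0.3 m/s) (velocity of joint guard above 0.3 m/s or velocity of joint guard below -0.3 m/s).
It fails at once if the guard was pushed harder than 40 N (contact force between anything else and lip_bar above 40 N or contact force between anything else and lip_plate above 40 N).
It fails at once if a loose thing on the bench was moved by more than 15 mm or lifted (distance of any of granite_core, sandstone_core, platen_brush, grease_jar, caliper, spacer_disc from where it was at the start of the episode above 0.015 m).
It also fails if it takes over 43 s, if anything falls off the work surface, if the arm or the gripper's body presses on something with over 40 N, if the wrist force passes 120 N, or if a joint passes its speed limit or range.

## Working session

There is one attempt and no reset: what is moved stays moved. The work goes in short steps, each a Python script; the robot and the scene stay as the last script left them, time stands still between calls to the robot, and variables do not carry over. Pictures are saved under pics/ and viewed, and the job is handed in when it is done.

```bash
mkdir -p pics; python3 - <<'E'
from station import env
import cv2,numpy as np
o=env.get_obs();print(o['time'],o['eef_pos'],o['eef_rot'],o['width'])
for n in ("scene","side","wrist"):
    c=env.calibration(n);print(n,c['intrinsics'].tolist(),np.round(-c['R'].T@c['t'],3),np.round(c['R'],3).tolist())
    cv2.imwrite(f"pics/{n}0.png",env.read_camera(n)[:,:,::-1])
E
```

```text
0.0 [ 0.25750882 -0.51354096  0.23048879] [-0.68796772 -0.16346916  0.68823228 -0.16221767] 0.08501880932302543
scene [[498.5025699703951, 0.0, 274.61963359576055], [0.0, 498.5025699703951, 212.95107866392976], [0.0, 0.0, 1.0]] [ 0.275 -0.46   1.563] [[0.885, -0.466, -0.002], [-0.442, -0.838, -0.32], [0.148, 0.284, -0.947]]
side [[536.1203954671954, 0.0, 271.81781759389173], [0.0, 536.1203954671954, 214.12284754236916], [0.0, 0.0, 1.0]] [-0.613  0.262  1.39 ] [[-0.236, -0.972, 0.015], [-0.695, 0.158, -0.701], [0.679, -0.176, -0.713]]
wrist [[301.13413492625284, 0.0, 281.6960738299835], [0.0, 301.13413492625284, 209.97599680907248], [0.0, 0.0, 1.0]] [ 0.332 -0.477  0.374] [[0.448, -0.894, -0.002], [-0.848, -0.425, 0.317], [-0.284, -0.14, -0.949]]
```

View pics/scene0.png

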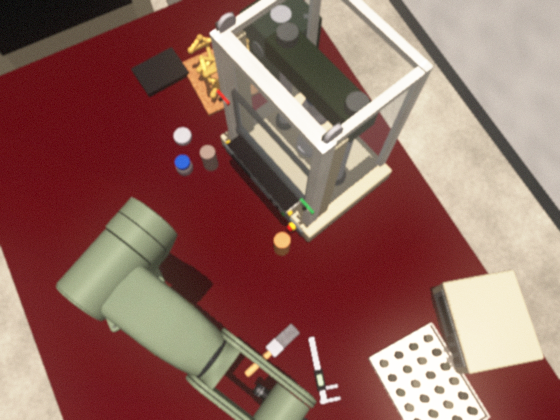

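View pics/side0.png

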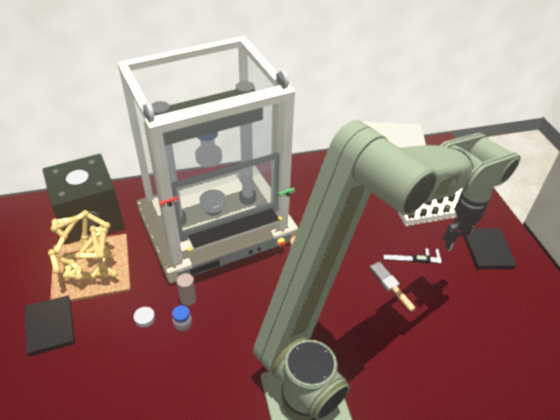

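View pics/wrist0.png

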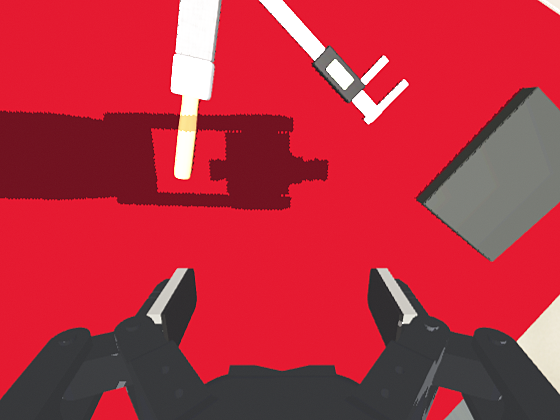

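```bash
python3 - <<'E'
import cv2
a=cv2.imread('pics/scene0.png')[60:270,170:400];cv2.imwrite('pics/s_crop.png',cv2.resize(a,None,fx=2.8,fy=2.8,interpolation=cv2.INTER_CUBIC))
a=cv2.imread('pics/side0.png')[140:340,125:325];cv2.imwrite('pics/d_crop.png',cv2.resize(a,None,fx=3,fy=3,interpolation=cv2.INTER_CUBIC))
E
```

```text
(no output)
```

View pics/s_crop.png

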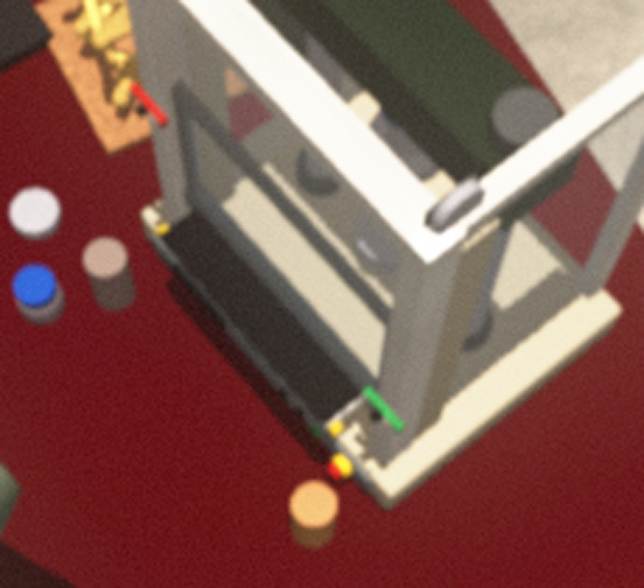

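View pics/d_crop.png

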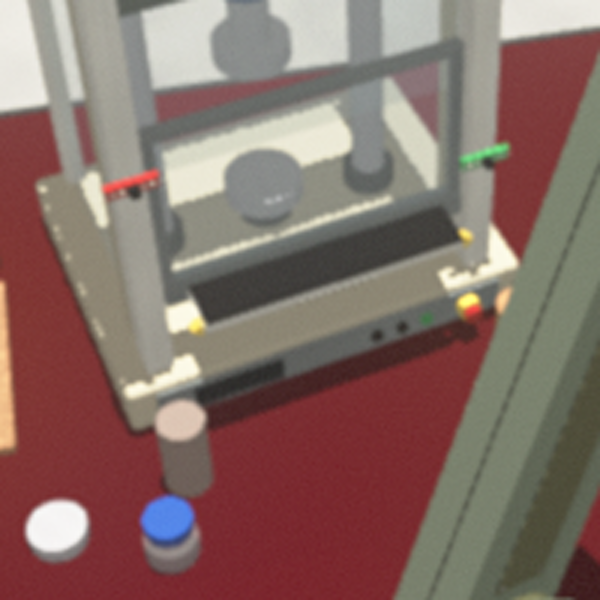

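```bash
cat > h.py <<'E'
import numpy as np,cv2
def blob(img,lo,hi,near,r=14):
    hsv=cv2.cvtColor(img,cv2.COLOR_RGB2HSV);m=cv2.inRange(hsv,np.array(lo),np.array(hi))
    n,l,s,c=cv2.connectedComponentsWithStats(m)
    k=[i for i in range(1,n) if s[i,4]>=4 and np.hypot(*(c[i]-near))<r]
    if not k: return None
    i=max(k,key=lambda i:s[i,4]);return c[i],s[i]
def ray(c,uv):
    d=c['R'].T@np.linalg.solve(c['intrinsics'],[uv[0],uv[1],1.]);return -c['R'].T@c['t'],d/np.linalg.norm(d)
def tri(rays):
    A=np.zeros((3,3));b=np.zeros(3)
    for o,d in rays:
        P=np.eye(3)-np.outer(d,d);A+=P;b+=P@o
    x=np.linalg.solve(A,b);return x,[np.linalg.norm((np.eye(3)-np.outer(d,d))@(x-o)) for o,d in rays]
def proj(c,X):
    p=c['intrinsics']@(c['R']@np.asarray(X)+c['t']);return p[:2]/p[2]
G=([45,90,60],[85,255,255]);R=([0,190,150],[8,255,255]);Y=([17,120,130],[32,255,255])
E
python3 - <<'E'
from station import env
from h import *
S=cv2.imread('pics/scene0.png')[:,:,::-1].copy();D=cv2.imread('pics/side0.png')[:,:,::-1].copy()
cs,cd=env.calibration('scene'),env.calibration('side')
P={}
for n,col,a,b in [('green',G,(307,206),(286,192)),('red',R,(223,97),(168,201)),('yl',Y,(227,142),(190,249)),('yr',Y,(290,213),(280,219))]:
    x=blob(S,*col,a);y=blob(D,*col,b)
    print(n,x,y)
    if x and y:
        X,e=tri([ray(cs,x[0]),ray(cd,y[0])]);P[n]=X;print(n,X.round(4),np.round(e,4))
d=P['yr']-P['yl'];print(np.linalg.norm(d),np.arctan2(d[0],-d[1]))
d=P['green']-P['red'];print(np.linalg.norm(d[:2]),np.arctan2(d[0],-d[1]))
for n,a,z in [('granite?',(208,152),.1),('jar',(182,161),.06),('orange',(282,239),.1),('disc',(182,135),.022)]:
    o,r=ray(cs,a);print(n,(o+r*(z-o[2])/r[2]).round(3))
E
```

```text
green (array([306.37142857, 205.44285714]), array([300, 198,  14,  16,  70], dtype=int32)) (array([286.30769231, 190.84615385]), array([278, 188,  17,   7,  39], dtype=int32))
green [ 0.5693 -0.0875  0.2441] [0.0017 0.0017]
red (array([220.54166667,  94.41666667]), array([217,  90,   9,  10,  24], dtype=int32)) None
yl (array([227.5, 141.5]), array([225, 140,   6,   4,  16], dtype=int32)) (array([190. , 248.8]), array([189, 247,   3,   4,  10], dtype=int32))
yl [0.4725 0.236  0.1603] [0.0023 0.0023]
yr (array([292.14634146, 225.36585366]), array([288, 222,   8,   9,  41], dtype=int32)) (array([279.54545455, 218.18181818]), array([278, 217,   4,   4,  11], dtype=int32))
yr [ 0.5353 -0.0775  0.1443] [0.018 0.018]
0.3202021027252981 0.19775671409667364Traceback (most recent call last):
  File "<stdin>", line 12, in <module>
KeyError: 'red'
```

```bash
python3 - <<'E'
from station import env
from h import *
S=cv2.imread('pics/scene0.png')[:,:,::-1].copy();D=cv2.imread('pics/side0.png')[:,:,::-1].copy()
cs,cd=env.calibration('scene'),env.calibration('side')
print(D[201,165:172],S[97,220:226])
P={}
R=([0,150,150],[8,255,255])
hs=cv2.cvtColor(D,cv2.COLOR_RGB2HSV);print(hs[201,160:176].tolist())
def rb(img,near):
    hsv=cv2.cvtColor(img,cv2.COLOR_RGB2HSV);m=(cv2.inRange(hsv,(0,150,165),(10,255,255))|cv2.inRange(hsv,(172,150,165),(180,255,255)))
    n,l,s,c=cv2.connectedComponentsWithStats(m)
    k=[i for i in range(1,n) if np.hypot(*(c[i]-near))<10];i=max(k,key=lambda i:s[i,4]);return c[i],s[i]
for n,col,a,b in [('green',G,(307,206),(286,192)),('red',R,(223,97),(168,201)),('yl',Y,(227,142),(190,249)),('yr',Y,(290,213),(280,219))]:
    if n=='red': x,y=rb(S,a),rb(D,b)
    else: x=blob(S,*col,a,8);y=blob(D,*col,b,8)
    print(x,y)
    if x and y:
        X,e=tri([ray(cs,x[0]),ray(cd,y[0])]);P[n]=X;print(n,X.round(4),np.round(e,4))
d=P['yr']-P['yl'];print(np.linalg.norm(d),np.arctan2(d[0],-d[1]))
d=P['green']-P['red'];print(np.linalg.norm(d[:2]),np.arctan2(d[0],-d[1]))
for n,a,z in [('granite?',(208,152),.1),('jar',(182,161),.06),('orange',(282,239),.1),('disc',(182,135),.022)]:
    o,r=ray(cs,a);print(n,(o+r*(z-o[2])/r[2]).round(3))
E
```

```text
[[240  87  82]
 [233  82  77]
 [228  78  73]
 [210  74  69]
 [175  70  65]
 [156  71  66]
 [158  80  74]] [[134  75  59]
 [173  60  53]
 [222  57  51]
 [234  54  44]
 [233  75  64]
 [209  94  86]]
[[3, 119, 207], [2, 137, 220], [2, 145, 230], [1, 154, 244], [1, 160, 248], [1, 168, 240], [1, 171, 233], [1, 173, 228], [1, 171, 210], [1, 160, 175], [2, 147, 156], [2, 136, 158], [4, 113, 162], [4, 98, 151], [6, 86, 149], [10, 60, 171]]
(array([306.37142857, 205.44285714]), array([300, 198,  14,  16,  70], dtype=int32)) (array([286.30769231, 190.84615385]), array([278, 188,  17,   7,  39], dtype=int32))
green [ 0.5693 -0.0875  0.2441] [0.0017 0.0017]
(array([222.20338983,  96.13559322]), array([217,  89,  13,  15,  59], dtype=int32)) (array([168.2       , 200.28571429]), array([160, 197,  17,   7,  35], dtype=int32))
red [0.4947 0.2751 0.3507] [0.0014 0.0014]
(array([227.5, 141.5]), array([225, 140,   6,   4,  16], dtype=int32)) (array([190. , 248.8]), array([189, 247,   3,   4,  10], dtype=int32))
yl [0.4725 0.236  0.1603] [0.0023 0.0023]
(array([289.60869565, 212.82608696]), array([287, 211,   6,   5,  23], dtype=int32)) (array([279.54545455, 218.18181818]), array([278, 217,   4,   4,  11], dtype=int32))
yr [ 0.5334 -0.06    0.1623] [0.0001 0.0001]
0.30224636762373386 0.20266417570969852
0.37015877361148725 0.20286877185990226
granite? [0.41  0.264 0.1  ]
jar [0.324 0.294 0.06 ]
orange [ 0.484 -0.105  0.1  ]
disc [0.366 0.403 0.022]
```

```bash
cat >> h.py <<'E'
from scipy.spatial.transform import Rotation as Ro
yaw=0.2028
tx=np.array([np.cos(yaw),np.sin(yaw),0]);ty=np.array([-np.sin(yaw),np.cos(yaw),0]);tz=np.array([0,0,1.])
mid=np.array([0.503,0.088,0.160])
def quat(p,s,dy=0):  # p: pitch up; s: sign of jaw axis; dy extra yaw
    d=Ro.from_rotvec([0,0,dy]).apply(np.cos(p)*tx+np.sin(p)*tz); y=s*Ro.from_rotvec([0,0,dy]).apply(ty)
    return Ro.from_matrix(np.c_[d,y,np.cross(d,y)]).as_quat()
def pt(x,y,z): # tester-frame xy relative to under lip_edge, world z
    return np.array([mid[0],mid[1],0])+x*tx+y*ty+z*tz
E
python3 - <<'E'
from station import env
from h import *
o=env.get_obs();M=Ro.from_quat(o['eef_rot']).as_matrix();c=env.calibration('wrist')
print('cam in tool',M.T@(-c['R'].T@c['t']-o['eef_pos']),'cam fwd in tool',M.T@c['R'][2])
for s in (1,-1):
  print(s,'tool z',Ro.from_quat(quat(0,s)).as_matrix()[:,2])
  for deg in (-60,-45,-30,-20,-10,0,10,20,30,45):
    r=[]
    for z in (0.11,0.13,0.16,0.2,0.24,.26):
        j=env.ik(pt(0.02,0,z),quat(np.radians(deg),s)); r.append(j is not None)
    j=env.ik(pt(-0.1,0,.13),quat(np.radians(deg),s));r.append(j is not None)
    j=env.ik(pt(0.02,0,.2),quat(np.radians(deg),s))
    print(deg,r,None if j is None else np.round(j,2))
E
```

```text
cam in tool [-0.14348819  0.00022786 -0.08280005] cam fwd in tool [ 9.48549324e-01 -6.23304890e-04  3.16628792e-01]
1 tool z [0. 0. 1.]
-60 [True, True, True, True, True, True, True] [ 0.13  0.07  2.1   0.08  0.45 -1.71]
-45 [True, True, True, False, True, True, False] None
-30 [False, True, True, True, True, True, False] [0.1  0.1  2.49 2.96 0.51 1.68]
-20 [False, False, False, False, True, True, False] None
-10 [False, False, False, False, False, False, False] None
0 [False, False, False, False, False, False, False] None
10 [False, False, False, False, False, False, False] None
20 [False, False, False, False, False, False, False] None
30 [False, False, False, False, False, False, False] None
45 [False, False, False, False, False, False, False] None
-1 tool z [ 0.  0. -1.]
-60 [True, True, True, True, True, True, True] [0.13 0.07 2.1  0.08 0.45 1.44]
-45 [True, True, True, True, True, True, False] [0.12 0.04 2.3  1.21 0.07 0.3 ]
-30 [False, True, True, True, True, True, False] [ 0.1   0.1   2.49  2.96  0.51 -1.46]
-20 [False, False, False, False, True, True, False] None
-10 [False, False, False, False, False, False, False] None
0 [False, False, False, False, False, False, False] None
10 [False, False, False, False, False, False, False] None
20 [False, False, False, False, False, False, False] None
30 [False, False, False, False, False, False, False] None
45 [False, False, False, False, False, False, False] None
```

```bash
python3 - <<'E'
from station import env
from h import *
def chain(deg,dy,y,s):
    p=np.radians(deg);q=quat(p,s,dy);d=Ro.from_quat(q).as_matrix()[:,0]
    up=np.array([0,0,1.])
    # contact line: tcp 15mm past the bar's bottom
    n=up-d*d[2];n/=np.linalg.norm(n)
    base=pt(0,y,0)
    js=[]
    for b,z in ((.12,.16),(.08,.16),(.04,.16),(0,.16),(0,.18),(0,.2),(0,.22),(0,.24),(0,.255)):
        g=0.012 if z==.16 else 0
        P=base+up*z-n*(9+11)/1000-n*g+d*0.018-d*b
        j=env.ik(P,q)
        if j is None: return None
        js.append(j)
    return js
for deg in (10,0,-10,-20,-30,-40):
  for dy in np.radians([-90,-75,-60,-45,-30,-15,0,15,30,45,60,75,90]):
    for y in (-.1,-.06,0,.06,.1):
      js=chain(deg,dy,y,-1)
      if js:
        js=np.array(js);print(deg,round(np.degrees(dy)),y,'maxstep',np.abs(np.diff(js,axis=0)).max().round(2),js[0].round(2),js[-1].round(2))
E
```

```text
10 -90 -0.06 maxstep 0.06 [ 0.76  1.    1.81 -1.09  1.91 -1.86] [ 0.58  0.75  1.96 -1.29  1.89 -1.99]
10 -90 0 maxstep 0.06 [ 0.84  1.02  1.72 -1.03  1.97 -1.92] [ 0.68  0.77  1.9  -1.22  1.94 -2.02]
10 -90 0.06 maxstep 0.07 [ 0.91  1.05  1.62 -0.99  2.04 -1.97] [ 0.77  0.79  1.82 -1.16  2.   -2.06]
10 -90 0.1 maxstep 0.08 [ 0.95  1.07  1.54 -0.97  2.09 -2.02] [ 0.82  0.81  1.76 -1.12  2.04 -2.09]
10 -75 0.06 maxstep 0.07 [ 1.01  1.    1.84 -1.09  1.89 -1.84] [ 0.83  0.74  1.99 -1.3   1.87 -1.97]
10 -75 0.1 maxstep 0.06 [ 1.05  1.01  1.76 -1.07  1.94 -1.89] [ 0.88  0.76  1.93 -1.27  1.91 -2.01]
10 30 -0.1 maxstep 0.11 [-0.94  1.03  2.42  1.42  1.71 -1.88] [-0.62  0.68  2.41  1.8   1.73 -1.52]
10 30 -0.06 maxstep 0.12 [-0.89  1.07  2.51  1.45  1.71 -2.01] [-0.54  0.68  2.48  1.87  1.75 -1.59]
10 45 -0.1 maxstep 0.09 [-0.89  0.98  2.18  1.26  1.74 -1.58] [-0.64  0.69  2.23  1.56  1.75 -1.35]
10 45 -0.06 maxstep 0.1 [-0.85  0.98  2.26  1.29  1.72 -1.67] [-0.57  0.68  2.3   1.61  1.74 -1.41]
10 45 0 maxstep 0.11 [-0.77  1.01  2.38  1.35  1.7  -1.81] [-0.46  0.68  2.39  1.71  1.74 -1.5 ]

[... 18728 characters left out ...]
0 75 0.06 maxstep 0.08 [-0.42  0.36  1.92  0.82  1.36 -0.75] [-0.22  0.29  1.93  0.91  1.27 -0.61]
-40 75 0.1 maxstep 0.08 [-0.35  0.33  1.96  0.86  1.31 -0.73] [-0.14  0.27  1.96  0.95  1.22 -0.58]
-40 90 -0.1 maxstep 0.08 [-0.54  0.6   1.48  0.6   1.72 -0.87] [-0.43  0.48  1.61  0.67  1.64 -0.8 ]
-40 90 -0.06 maxstep 0.08 [-0.5   0.56  1.55  0.63  1.67 -0.85] [-0.37  0.45  1.67  0.7   1.59 -0.77]
-40 90 0 maxstep 0.08 [-0.43  0.51  1.64  0.67  1.59 -0.83] [-0.29  0.41  1.74  0.74  1.52 -0.74]
-40 90 0.06 maxstep 0.08 [-0.34  0.47  1.73  0.71  1.52 -0.8 ] [-0.19  0.38  1.8   0.79  1.45 -0.7 ]
-40 90 0.1 maxstep 0.08 [-0.28  0.44  1.77  0.75  1.47 -0.78] [-0.12  0.36  1.83  0.83  1.4  -0.67]
```

```bash
cat >> h.py <<'E'
PI=np.radians(-15);DY=np.radians(45);Q=quat(PI,-1,DY);D=Ro.from_quat(Q).as_matrix()[:,0];N=tz-D*D[2];N/=np.linalg.norm(N)
def tcp(zlip,gap=0,back=0,y=0,past=.018):
    return pt(0,y,zlip)-N*(.020+gap)+D*(past-back)
E
python3 - <<'E'
from station import env
from h import *
A=tcp(.16,.013,.2)+[0,0,.10]
print(A,env.ik(A,Q),tcp(.16,.013,.11),tcp(.16,.013))
env.command_gripper(0.0)
env.move_to(A,Q)
o=env.get_obs();print(o['time'],o['eef_pos'],o['width'],o['wrist_force'])
for n in ("scene","wrist"): cv2.imwrite(f"pics/{n}1.png",env.read_camera(n)[:,:,::-1])
E
```

```text
[ 0.40157725 -0.06593014  0.27522951] [-0.9754962   0.28979953  2.21305196  1.10263036  1.58348664 -0.98747112] [0.44940756 0.00666232 0.1519358 ] [0.50786683 0.09538642 0.1234657 ]
2.5833 [ 0.40182111 -0.06646942  0.27522168] 1.1595215441619744e-05 [-0.60597465 -0.50301083 -0.17086037]
```

View pics/wrist1.png

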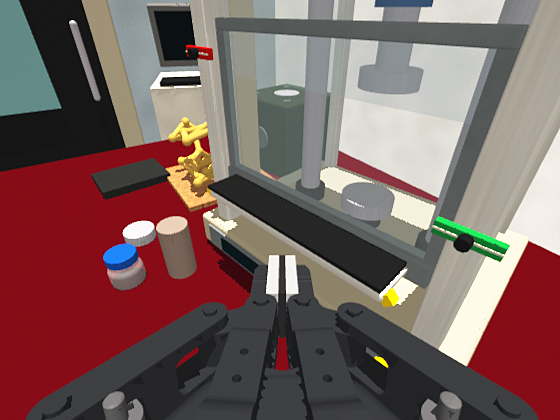

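View pics/scene1.png

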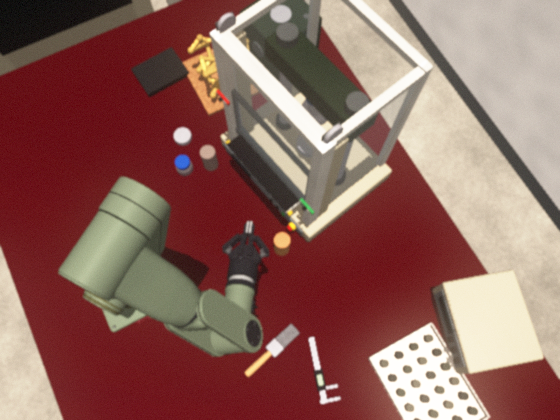

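```bash
python3 - <<'E'
from station import env
from h import *
I=cv2.imread('pics/wrist1.png')
a=I[195:315,370:530];cv2.imwrite('pics/w1c.png',cv2.resize(a,None,fx=5,fy=5,interpolation=cv2.INTER_CUBIC))
a=I[30:80,170:230];cv2.imwrite('pics/w1r.png',cv2.resize(a,None,fx=8,fy=8,interpolation=cv2.INTER_CUBIC))
c=env.calibration('wrist')
for y in (-.160,-.185,-.212):
  print([proj(c,pt(.027,y,z)).round(1).tolist() for z in (.23,.24,.25)])
print(proj(c,pt(0,-.148,.16)))
E
```

```text
[[432.2, 234.6], [435.4, 225.3], [438.8, 215.6]]
[[462.7, 247.9], [466.9, 238.4], [471.2, 228.4]]
[[500.1, 264.3], [505.4, 254.5], [511.1, 244.2]]
[388.26507039 298.40003901]
```

View pics/w1c.png

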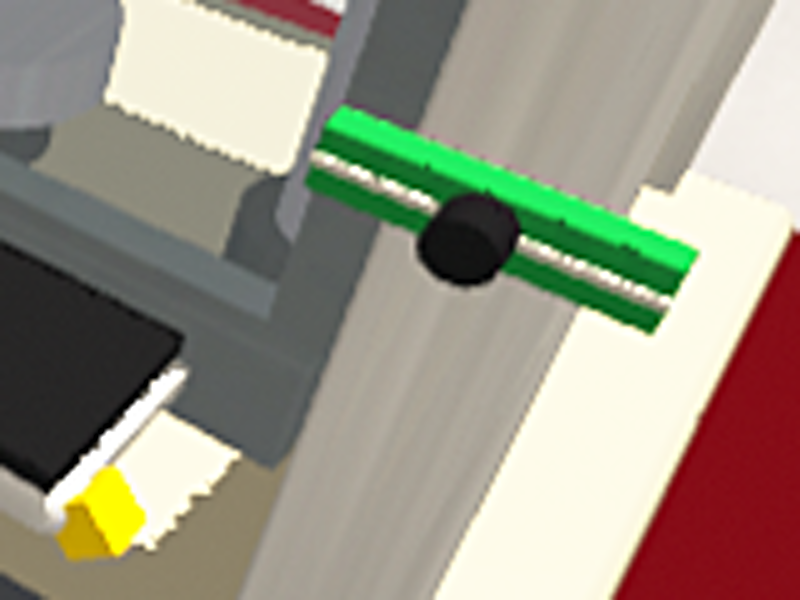

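View pics/w1r.png

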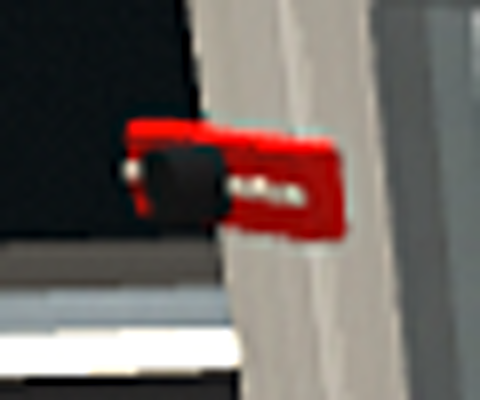

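```bash
python3 - <<'E'
from station import env
from h import *
env.move_l(tcp(.16,.013,.11),v=.2)
f=env.move_l(tcp(.16,.013),v=.08,threshold=6)
o=env.get_obs();print(f,o['time'],o['eef_pos'],o['wrist_force'])
for n in ("scene","wrist","side"): cv2.imwrite(f"pics/{n}2.png",env.read_camera(n)[:,:,::-1])
E
```

```text
True 4.8167 [0.50487678 0.09297123 0.12363521] [-0.78684704  0.50841907 -0.33501826]
```

View pics/wrist2.png

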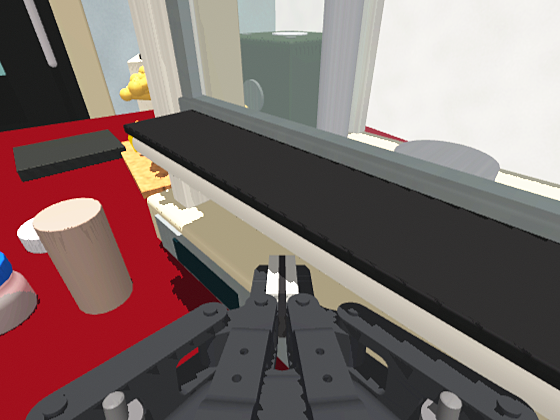

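View pics/side2.png

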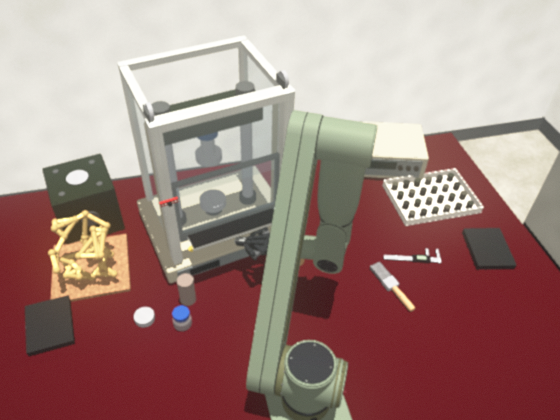

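```bash
python3 - <<'E'
from station import env
from h import *
f=env.move_l(tcp(.16,.011,past=.043),v=.06,threshold=10)
o=env.get_obs();print(f,o['time'],o['eef_pos'],tcp(.16,.011,past=.043),o['wrist_force'])
cv2.imwrite("pics/wrist3.png",env.read_camera("wrist")[:,:,::-1])
E
```

```text
True 5.175 [0.50537983 0.09421866 0.12228872] [0.52143783 0.11598324 0.11892708] [-0.8321601  -0.21535093 -0.33385135]
```

View pics/wrist3.png

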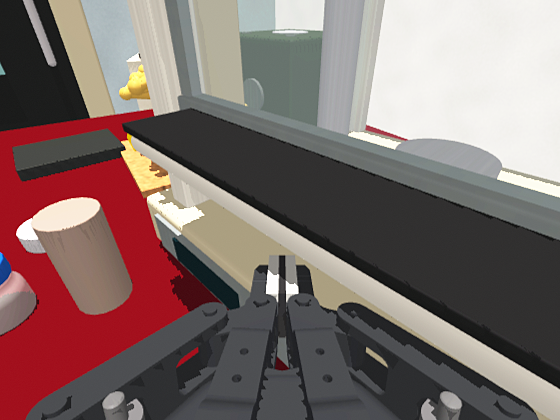

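```bash
python3 - <<'E'
from station import env
from h import *
a=env.get_obs()['eef_pos'];b=tcp(.16,.011,past=.043)
for k in (.3,.65,1):
    f=env.move_l(a+(b-a)*k,v=.03,threshold=20)
    o=env.get_obs();print(f,o['time'],o['eef_pos'].round(4),o['wrist_force'].round(2))
    if f:break
print(b)
cv2.imwrite("pics/wrist4.png",env.read_camera("wrist")[:,:,::-1])
E
```

```text
False 5.65 [0.5094 0.101  0.1207] [-2.81  1.31 -4.5 ]
False 6.1167 [0.516  0.1085 0.1201] [ 1.01  2.18 -5.1 ]
False 6.5833 [0.5216 0.1162 0.1193] [ 0.29 -0.47 -0.46]
[0.52143783 0.11598324 0.11892708]
```

View pics/wrist4.png

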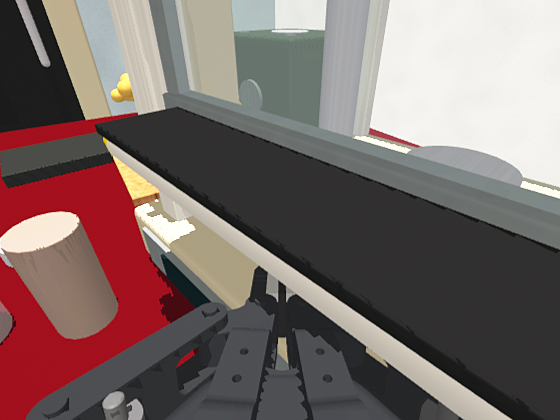

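```bash
python3 - <<'E'
from station import env
from h import *
o=env.get_obs();M=Ro.from_quat(o['eef_rot']).as_matrix();c=env.calibration('wrist')
for uv in [(272,257),(295,257),(257,268),(345,305),(213,305),(204,310),(355,308),(265,300),(300,300),(460,365)]:
    a,r=ray(c,uv);a=M.T@(a-o['eef_pos']);r=M.T@r
    for zz in (-.011,0):
        p=a+r*(zz-a[2])/r[2];print(uv,zz,(p[:2]*1000).round(1),end=' ')
    print()
for deg,dy in ((-20,30),(-20,20),(-20,15),(-25,20),(-25,25),(0,30),(-10,30),(0,45),(5,45),(-25,30)):
    q=quat(np.radians(deg),-1,np.radians(dy));print(deg,dy,[env.ik(pt(x,0,z),q) is not None for x,z in ((.01,.12),(.01,.16),(.01,.21),(-.04,.14))])
E
```

```text
(272, 257) -0.011 [-3.1 -4.1] (272, 257) 0 [18.2 -4.9] 
(295, 257) -0.011 [-3.1  7.7] (295, 257) 0 [18.2  8.7] 
(257, 268) -0.011 [-14.4 -11. ] (257, 268) 0 [  5.2 -12.8] 
(345, 305) -0.011 [-43.1  25.3] (345, 305) 0 [-28.   29.1] 
(213, 305) -0.011 [-43.1 -25.8] (213, 305) 0 [-27.9 -29.9] 
(204, 310) -0.011 [-46.1 -28.5] (204, 310) 0 [-31.5 -33. ] 
(355, 308) -0.011 [-45.   28.8] (355, 308) 0 [-30.1  33.1] 
(265, 300) -0.011 [-39.9  -5.8] (265, 300) 0 [-24.2  -6.8] 
(300, 300) -0.011 [-39.9   8.1] (300, 300) 0 [-24.2   9.2] 
(460, 365) -0.011 [-72.   53.6] (460, 365) 0 [-61.3  61.7] 
-20 30 [True, True, True, True]
-20 20 [False, True, True, False]
-20 15 [False, False, True, False]
-25 20 [True, True, True, False]
-25 25 [True, True, True, False]
0 30 [True, True, True, False]
-10 30 [True, True, True, False]
0 45 [True, True, True, True]
5 45 [True, True, True, True]
-25 30 [True, True, True, True]
```

```bash
cat >> h.py <<'E'
Q2=quat(np.radians(-20),-1,np.radians(30))
E
python3 - <<'E'
from station import env
from h import *
env.move_l(pt(-.002,0,.124),Q2,v=.05)
env.move_l(pt(.009,0,.124),Q2,v=.05)
env.wait(.2)
o=env.get_obs();print(o['time'],o['eef_pos'].round(4),pt(.009,0,.124),o['wrist_force'].round(2))
cv2.imwrite("pics/wrist5.png",env.read_camera("wrist")[:,:,::-1])
E
```

```text
8.0583 [0.5117 0.0899 0.1239] [0.51181556 0.08981271 0.124     ] [ 0.24 -0.66 -0.74]
```

View pics/wrist5.png

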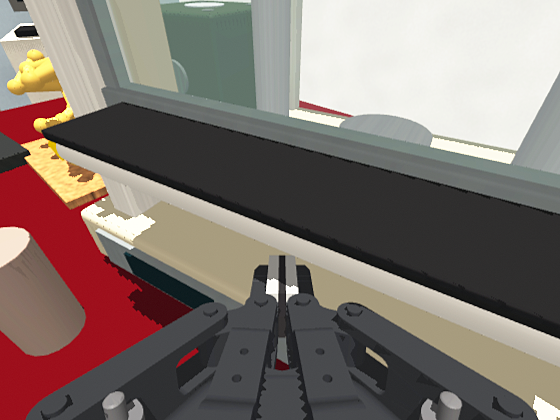

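```bash
python3 - <<'E'
from station import env
from h import *
for z in (.129,.132,.135,.138,.141,.144):
    env.move_l(pt(.010,0,z),v=.02)
    o=env.get_obs();print(round(o['time'],2),o['eef_pos'].round(4),o['wrist_force'].round(2))
cv2.imwrite("pics/wrist6.png",env.read_camera("wrist")[:,:,::-1])
E
```

```text
8.52 [0.5128 0.09   0.1292] [ 0.49  0.51 -0.41]
8.82 [0.5128 0.09   0.1322] [-0.04  0.03  0.19]
9.12 [0.5123 0.0902 0.135 ] [-3.23 -1.71  0.9 ]
9.42 [0.5117 0.0905 0.1382] [-8.67 -3.93  1.93]
9.72 [0.5116 0.0904 0.1402] [-6.02 -0.91 -2.72]
10.02 [0.5115 0.0904 0.1431] [-6.67 -1.45 -1.85]
```

View pics/wrist6.png

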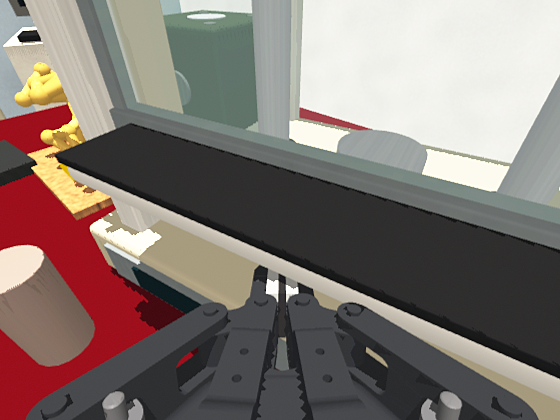

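```bash
python3 - <<'E'
from station import env
from h import *
env.move_l(pt(.010,0,.128),v=.05)
env.move_l(pt(.002,0,.130),v=.05)
for z in (.133,.136,.139,.142,.145):
    env.move_l(pt(.002,0,z),v=.02)
    o=env.get_obs();print(round(o['time'],2),o['eef_pos'].round(4),(np.array([tx,ty,tz])@o['wrist_force']).round(2))
cv2.imwrite("pics/wrist7.png",env.read_camera("wrist")[:,:,::-1])
E
```

```text
11.15 [0.5051 0.0884 0.1333] [ 0.35 -0.12  0.1 ]
11.45 [0.505  0.0884 0.1362] [-1.36 -0.09  0.12]
11.75 [0.505  0.0884 0.1392] [ 0.01 -0.26 -0.27]
12.05 [0.505  0.0884 0.1422] [-0.26  0.38  0.35]
12.35 [0.505  0.0884 0.1452] [ 0.58 -0.63  0.39]
```

View pics/wrist7.png

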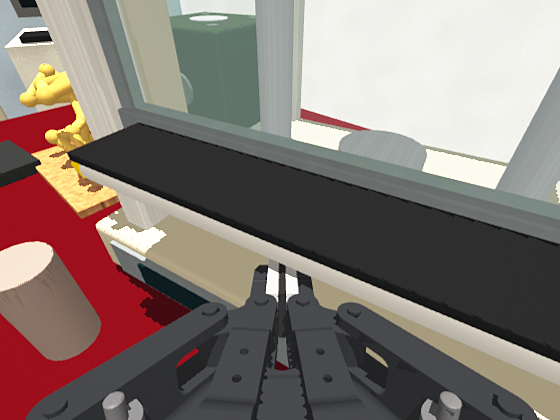

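```bash
python3 - <<'E'
from station import env
from h import *
for z in (.148,.151,.154,.157,.160):
    env.move_l(pt(.002,0,z),v=.02)
    o=env.get_obs();print(round(o['time'],2),o['eef_pos'].round(4),(np.array([tx,ty,tz])@o['wrist_force']).round(2))
    if o['wrist_force'][2]<-1.5 or o['wrist_force'][0]<-4: break
cv2.imwrite("pics/wrist8.png",env.read_camera("wrist")[:,:,::-1])
E
```

```text
12.7 [0.5047 0.0884 0.1475] [ 0.25 -1.08 -2.76]
```

View pics/wrist8.png

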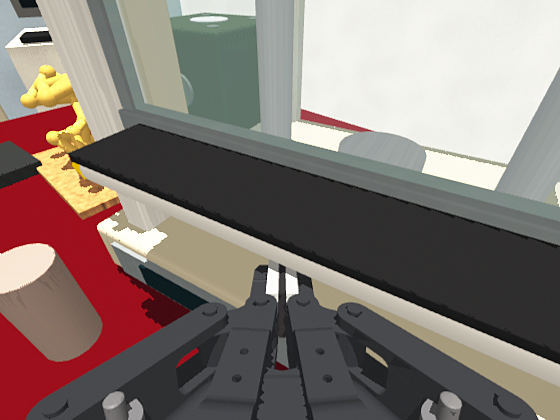

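```bash
python3 - <<'E'
from station import env
from h import *
for z in (.156,.168,.180,.192,.200):
    env.move_l(pt(.002,0,z),v=.035)
    o=env.get_obs();print(round(o['time'],2),o['eef_pos'].round(4),(np.array([tx,ty,tz])@o['wrist_force']).round(2))
    if np.linalg.norm(o['wrist_force'])>20: break
for n in ("scene","wrist","side"): cv2.imwrite(f"pics/{n}9.png",env.read_camera(n)[:,:,::-1])
c=env.calibration('wrist');a=cv2.imread('pics/side9.png')[140:300,125:325]
cv2.imwrite('pics/side9c.png',cv2.resize(a,None,fx=3,fy=3,interpolation=cv2.INTER_CUBIC))
E
```

```text
13.12 [0.5049 0.0885 0.1567] [-2.55 -0.8  -1.64]
13.62 [0.505  0.0885 0.1688] [-2.   -0.39 -1.95]
14.11 [0.5051 0.0885 0.1808] [-1.72 -0.87 -0.52]
14.6 [0.505  0.0885 0.1928] [-2.25 -0.48 -2.18]
14.97 [0.505  0.0885 0.2006] [-2.35 -0.4  -1.7 ]
```

View pics/wrist9.png

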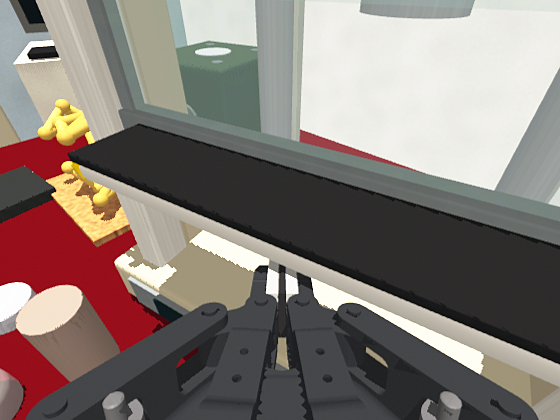

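View pics/side9c.png

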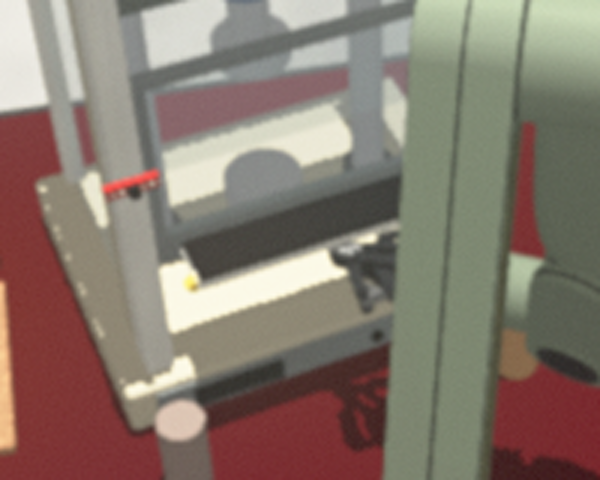

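```bash
cat >> h.py <<'E'
def lip(env,k):
    out={}
    for n in ('scene','side'):
        I=cv2.imread(f'pics/{n}{k}.png')[:,:,::-1].copy();c=env.calibration(n)
        for nm,y in (('L',.15),('R',-.15)):
            z=.165+0*y
            best=None
            for z in np.arange(.15,.26,.01):
                b=blob(I,*Y,proj(c,pt(0,y,z)),5)
                if b and (best is None or b[1][4]>best[1][4]) and b[1][4]<30: best=b
            out[n,nm]=best
    for nm in 'LR':
        a,b=out['scene',nm],out['side',nm]
        if a: print('scene',nm,a[0],a[1][4])
        if b: print('side',nm,b[0],b[1][4])
        if a and b:
            X,e=tri([ray(env.calibration('scene'),a[0]),ray(env.calibration('side'),b[0])]);print(nm,X.round(4),np.round(e,4))
E
python3 - <<'E'
from station import env
from h import *
lip(env,0);lip(env,9)
E
```

```text
scene L [227.5 141.5] 16
side L [190.  248.8] 10
L [0.4725 0.236  0.1603] [0.0023 0.0023]
scene R [289.60869565 212.82608696] 23
side R [279.54545455 218.18181818] 11
R [ 0.5334 -0.06    0.1623] [0.0001 0.0001]
scene L [225.46666667 131.66666667] 15
side L [188.16666667 234.16666667] 6
L [0.4721 0.2353 0.2262] [0.0024 0.0024]
scene R [290.5 205.5] 28
```

```bash
python3 - <<'E'
from station import env
from h import *
env.move_l(pt(.002,0,.2097),v=.03); env.wait(.2)
o=env.get_obs();print(round(o['time'],2),o['eef_pos'].round(4),(np.array([tx,ty,tz])@o['wrist_force']).round(2))
for n in ("scene","side"): cv2.imwrite(f"pics/{n}10.png",env.read_camera(n)[:,:,::-1])
lip(env,10)
D2=Ro.from_quat(Q2).as_matrix()[:,0]
env.move_l(pt(.002,0,.198),v=.05)
B=pt(.002,0,.198)-D2*.11
env.move_l(B,v=.12)
try: env.move_l(B,quat(np.radians(-20),-1,np.radians(-5)),v=.06)
except Exception as e: print(e)
env.wait(.3)
o=env.get_obs();print(round(o['time'],2),o['eef_pos'].round(4),o['wrist_force'].round(2))
c=env.calibration('wrist');np.savez('c11.npz',**c)
for n in ("scene","side","wrist"): cv2.imwrite(f"pics/{n}11.png",env.read_camera(n)[:,:,::-1])
lip(env,11)
E
```

```text
15.8 [0.5051 0.0885 0.2101] [-0.27  0.23 -0.96]
scene L [224.93333333 130.26666667] 15
side L [188. 232.] 7
L [0.4712 0.235  0.2364] [0.0024 0.0024]
scene R [290.4137931  204.44827586] 29
the arm cannot follow that straight line within its joint ranges
17.65 [0.4277 0.0201 0.2355] [ 0.93 -0.79  0.02]
scene L [224.92857143 130.14285714] 14
side L [188. 232.] 7
L [0.4713 0.2351 0.2365] [0.0026 0.0026]
scene R [290.4137931  204.44827586] 29
```

View pics/wrist11.png

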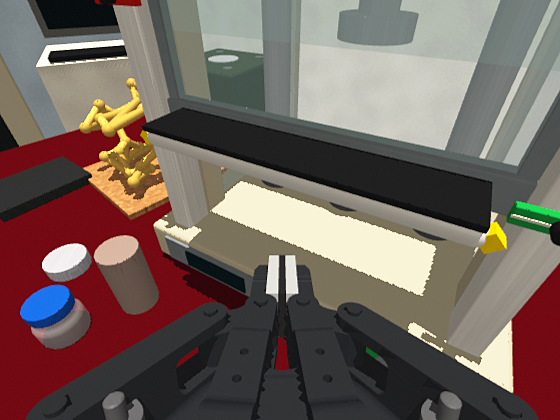

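```bash
python3 - <<'E'
from h import *
I=cv2.imread('pics/wrist11.png')
a=I[180:275,460:560];cv2.imwrite('pics/w11c.png',cv2.resize(a,None,fx=6,fy=6,interpolation=cv2.INTER_CUBIC))
c=dict(np.load('c11.npz'))
for z in (.230,.235,.24): print(z,'bar',[proj(c,pt(0,y,z)).round(1).tolist() for y in (.148,-.148,-.155)],'clip',[proj(c,pt(.027,y,z)).round(1).tolist() for y in (-.158,-.17)])
E
```

```text
0.23 bar [[152.5, 139.1], [487.4, 243.9], [500.4, 248.0]] clip [[505.9, 224.3], [527.4, 230.3]]
0.235 bar [[151.2, 134.4], [490.9, 238.0], [504.2, 242.1]] clip [[509.5, 218.5], [531.3, 224.5]]
0.24 bar [[149.8, 129.6], [494.5, 231.9], [508.1, 236.0]] clip [[513.1, 212.6], [535.4, 218.6]]
```

View pics/w11c.png

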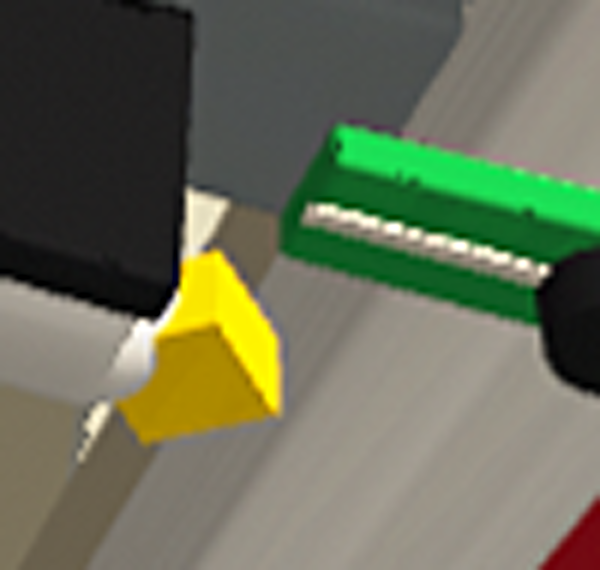

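```bash
python3 - <<'E'
from h import *
c=dict(np.load('c11.npz'))
def solve(uv,x):
    o,r=ray(c,uv);p0=pt(x,0,0);t=tx@(p0-o)/(tx@r);p=o+r*t;return (p-pt(0,0,0))@ty,p[2]
f=lambda u,v:(460+u/6,180+v/6)
print('px per mm x',(proj(c,pt(.01,-.15,.235))-proj(c,pt(0,-.15,.235)))/10)
for x in (-.012,-.009,-.006,-.004,0): print(x,[np.round(solve(f(*k),x),4).tolist() for k in ((215,325),(280,410),(140,440))])
print('back top',[ (x,np.round(solve(f(215,250),x),4).tolist()) for x in (.004,.006,.009,.012)])
print('white',[np.round(solve(f(*k),.027),4) for k in ((305,212),(545,270))])
E
```

```text
px per mm x [ 0.03295235 -0.96500898]
-0.012 [[-0.1462, 0.247], [-0.1542, 0.24], [-0.1457, 0.2314]]
-0.009 [[-0.1469, 0.245], [-0.1551, 0.2378], [-0.1465, 0.2291]]
-0.006 [[-0.1477, 0.2429], [-0.156, 0.2356], [-0.1472, 0.2267]]
-0.004 [[-0.1482, 0.2415], [-0.1566, 0.2341], [-0.1477, 0.2251]]
0 [[-0.1492, 0.2387], [-0.1578, 0.2311], [-0.1487, 0.222]]
back top [(0.004, [-0.1469, 0.2446]), (0.006, [-0.1473, 0.2433]), (0.009, [-0.148, 0.2414]), (0.012, [-0.1487, 0.2394])]
white [array([-0.1577,  0.2376]), array([-0.1787,  0.2384])]
```

```bash
python3 - <<'E'
from station import env
from h import *
D2=Ro.from_quat(Q2).as_matrix()[:,0];P=pt(.002,0,.198)
env.move_l(P,v=.08)
env.move_l(pt(.002,0,.207),v=.03)
env.move_l(pt(.002,0,.2120),v=.015); env.wait(.2)
o=env.get_obs();print(round(o['time'],2),o['eef_pos'].round(4),(np.array([tx,ty,tz])@o['wrist_force']).round(2))
env.move_l(P,v=.05); env.move_l(P-D2*.11,v=.12); env.wait(.3)
c=env.calibration('wrist');np.savez('c12.npz',**c)
for n in ("scene","side","wrist"): cv2.imwrite(f"pics/{n}12.png",env.read_camera(n)[:,:,::-1])
o=env.get_obs();print(round(o['time'],2),o['eef_pos'].round(4),o['wrist_force'].round(2))
lip(env,12)
I=cv2.imread('pics/wrist12.png');a=I[180:275,460:560];cv2.imwrite('pics/w12c.png',cv2.resize(a,None,fx=6,fy=6,interpolation=cv2.INTER_CUBIC))
E
```

```text
20.46 [0.5047 0.0884 0.2116] [-0.39  0.16 -3.65]
22.41 [0.4277 0.0199 0.2356] [1.11 0.07 1.3 ]
scene L [225. 130.] 15
side L [187.83333333 231.83333333] 6
L [0.4717 0.2354 0.2368] [0.0024 0.0024]
scene R [290.46428571 204.35714286] 28
```

View pics/w12c.png

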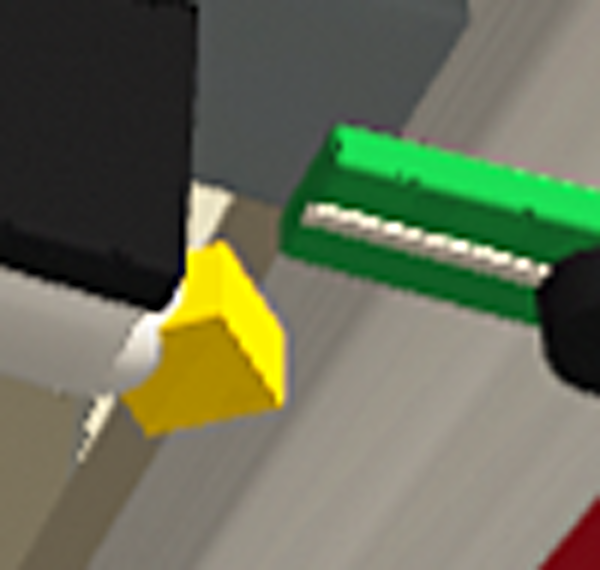

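View pics/scene12.png

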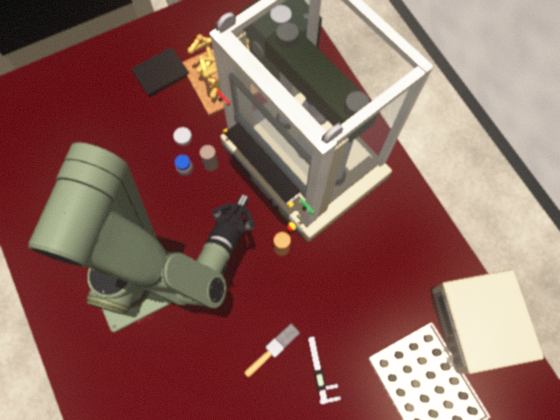

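```bash
python3 - <<'E'
from station import env
env.job_done();print(env.get_obs()['time'])
E
```

```text
the job is handed in; nothing more can be done
the job is handed in; nothing more can be done
```

I pushed the guard up from under its lip bar with the closed fingertips, in small slow steps, then backed the arm clear and handed the job in at about 22.5 s.

**Final height:** the last wrist view puts the pointers at about 0.2365 m, against about 0.238 m for the green clip's white line. That is roughly 1.5 mm low, inside the 7 mm limit. The scene and side cameras together gave 0.2368 m for the left pointer. After the first lift the wrist view gave about 2.5 mm low, so I nudged the guard up about 1 mm more.

**Clip height:** the first scene-and-side fix of the green clip read 0.244 m. I put this down to its bright top face pulling the colour blob upward, since the red clip also read above its stated range. I trusted the close wrist view instead.

**Forces:**
- **Early contact:** on the first try the contact was mostly backward, about 8–9 N, probably from a finger linkage against the bar. That raised the guard a few mm. I lowered the arm, withdrew 8 mm and tried again.
- **While lifting:** readings were about 2–4 N when I checked.
- **Not measured:** I had no direct reading of guard speed or of pinching. I commanded at most 0.035 m/s in contact, and the fingers stayed below the strip.

**Bench:** in the last scene picture the loose items look to be where they started. I checked that by eye only.

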